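Book in a salvaged battery with its screw canister

TASK

Book in the salvaged battery pack at the intake station: first slide the black battery pack, lying flat, into the blue bay until it is fully home against the stop. Then stand its blue screw canister upright in the middle of the station's round pad, turned so that the bar code label squarely faces the scanner window, and let go. Never tip the canister over, and leave the silver disk drive beside the work where it is.

Things in the scene. Friction and masses are not known exactly. Their poses are not given: they have to be found in the camera images.
- station: Fixed intake station. Origin: on the table under the centre of its round black rubber pad (80 mm across, top 3 mm above the table, painted white ring 58 mm across). +x points from the pad to the grey scanner block, z up. On its -y side, 125 mm beside the pad, is the blue battery bay, a sleeve along x; a pack that is home has its centre at x = +40, y = -125 mm.
- bay_mouth (a point): Centre of the bay's mouth, on the table (station x +30, y -125 mm; same axes). The bay runs to +x: 50 mm wide, 22 mm high inside, no floor, walls 7 mm, roof top at 26 mm, fixed stop 75 mm in; a pack at home sticks 55 mm out. Low guides (20 mm high) flare to about 60 mm over the 20 mm before the mouth.
- scanner_window (a point): Centre of the scanner's dark red window, 46 mm up, looking to -x over the pad (station x +72, y 0 mm; same axes). The scanner block behind it is 60 deep (x) x 84 wide (y) x 80 mm high, front face 75 mm from the pad's centre. Beware: fixed grey scrap bins 120 mm high fill the table to the left of world y = -0.085 m.
- battery_pack: Black battery pack lying flat, 46 (its x) x 130 (its y, the long way) x 19 mm high, about 0.2 kg; origin at the centre of its underside, z up. Either end may go into the bay; it slides on the table and stays where it is left.
- canister: Closed upright screw canister: a plain cylinder 50 mm in diameter, 78 mm high, blue with a black lid, about 0.2 kg; origin at the centre of its underside, z up along its axis. +x points outward through the middle of the white label with black bars (about 70 degrees of the side, 10 to 50 mm up). A white strip on the lid runs from the centre to the rim directly above the middle of the label.
- canister_code (a point): middle of the label on the canister's side, 25 mm from its axis, 30 mm up; axes as the canister's
- drive: bystander: small silver disk drive lying flat, 70 x 100 x 11 mm; origin under its centre
Things that resemble listed ones, but are neither listed nor needed, are in the scene too. Several things have the shape of the battery_pack; the one meant has the colours described above. Leave any yellow look-alike of the canister alone.

How it is judged:
On the way, in this order (a step that is already met when the one before it is completed fails the run):
1. the battery pack is fully home in the bay (x of battery_pack in the frame of station between 0.034 and 0.05 m and y of battery_pack in the frame of station between -0.132 and -0.118 m and z of battery_pack in the frame of station below 0.006 m and angle between the y axis of battery_pack and the x axis of station, either way round below 0.09 rad), for 0.2 s.
2. then the canister stands released on the pad with its code facing the scanner (horizontal distance between canister and station below 0.012 m and z of canister in the frame of station below 0.008 m and angle between canister's own z axis and vertical below 0.1 rad and angle between the x axis of canister and the x axis of station, either way round below 0.21 rad and x of canister_code in the frame of station above 0.005 m and linear speed of canister below 0.02 m/s and angular speed of canister below 0.2 rad/s and contact force between canister and the fingers below 0.05 N), for 0.2 s.
At the end, for the whole second after the job is handed in: Battery pack flat in the bay, within 6 mm of the stop, in line (7 mm sideways, 0.09 rad), at rest; canister upright (0.1 rad), at rest and released on the pad within 12 mm of its centre, the middle of its label facing the scanner window within 0.21 rad (12 degrees) (all of step 1 and all of step 2 and linear speed of battery_pack below 0.02 m/s); the robot touches nothing.
It fails at once if the canister is tipped over (more than 0.6 rad) (angle between canister's own z axis and vertical above 0.6 rad).
It fails at once if the disk drive is moved more than 30 mm (distance of drive from where it was at the start of the episode above 0.03 m).
It also fails if it takes over 69 s, if anything falls off the work surface, if the arm or the gripper's body presses on something with over 40 N, if the wrist force passes 120 N, or if a joint passes its speed limit or range.

ROBOT

A 7-joint arm with a two-finger parallel gripper is mounted at the origin on a cart in front of the work surface, level with it; the furniture and walls round the work are solid. World frame = base frame: x ahead of the robot, y to its left, z up, the work surface at z = 0. Lengths are in m, angles in rad, forces in N, time in s.
With the tool pointing down it reaches from about 0.4 to 0.85 m from the base axis. Payload 10.4 kg.
Tool frame: the origin (TCP) lies on the mounting face of the last link; the fingertips stand 173 mm ahead of it and the grasp point (between the pads) lies 155 mm ahead of it (manip.tip_extent is the distance from the TCP to the fingertips, in m); z points along the fingers, y is the line along which they close (so a half turn about z gives the same grasp; the last joint's range is limited). The gripper opens to 85 mm and grips with 20 to 120 N. Pads are 22 mm wide; open, the fingers measure 114 mm over their backs; the gripper's body (76 mm by 85 mm) begins 54 mm behind the grasp point. The pads swing forward as they close: fully open they stand 13 mm farther back than shut.
Start: joints at [-1.33, 0.332, -0.065, 1.46, 0.022, 1.35, -0.088], TCP at [0.163, 0.603, 0.405] pointing down, gripper open.
Joint ranges: [-2.6, 2.6], [-0.5, 2.12], [-1.47, 1.34], [0.16, 2.42], [-1.27, 4.41], [0.06, 2.06], [-2.6, 2.6]. Speed limits (rad/s): [2.22, 2.22, 2.79, 2.79, 3.14, 3.14, 3.14].

INTERFACE

Orientations are given as a unit quaternion [x, y, z, w].
In Python, from workcell import manip gives the robot as it stands.
- The arm moves only by the tool move_arm, never from a script. Its argument "plan" is one flat list of numbers, 7 for each row, row after row: the turn, a rotation vector about the tool's x, y, z in rad, then the shift along the tool's x, y, z in m, then the finger opening in m, from 0 to 0.0854. In form: [ax, ay, az, dx, dy, dz, gripper, ax, ay, az, dx, dy, dz, gripper, ...]. A call has 1 to 12 rows; each row is the pose to reach, as a shift and turn from the pose commanded when the call began, along the tool's axes at that moment; what a row does not reach only later rows make up. A row lasts 1/8 s, in which the tool goes at most 62.5 mm and 10.7 degrees, less where a joint would pass 70% of its speed; a pose out of reach is approached as far as the arm can. A call with a gripper value outside its range is refused whole. The fingers move at their own pace and stop on an object; "squeeze" is the grip in N (left out, the last holds). Time passes only in rows, so rows that repeat a pose let the fingers close. It gives the time, the measured TCP pose, the force, the opening and the grip force at its end, in the units of the state.
- manip.get_obs(): the state, without advancing time (a new reading comes with each control period).
- manip.camera(name): name is "side" or "top"; returns a dict with "color" (420x560x3 uint8, red, green, blue), "fx", "fy", "cx", "cy" (pixels), "dist" ([k1, k2, p1, p2, k3] as OpenCV has them; the pictures are not rectified), "cam_to_world" (4x4, takes a point from camera to world coordinates). Camera axes: x right, y down, z forward; pixel columns grow to the right and rows downward; lengths in m; the calibration is good to about 2 mm. A picture is of the moment at which its call begins. There is no depth.
- manip.hand_in(): hands the job in; it is judged then, once.
Trained networks look in a picture, given as the dict that the camera call returned (one of the last four; its "shot" number tells which), for a name from the list of things; names that differ only in an ending like _2 or _b are one class to them, and where a whole thing is asked for, a point or a joint stands for the part that bears it (a point fixed in the world has none). Each returns a list of dicts, best first, with "conf" (0 to 1); they miss things now and then, are a little off and sometimes report something else, mostly with a low value. They report only what shows in the picture. A call takes as long as a camera call. They do not tell look-alikes from the thing itself.
- manip.look_for(picture, label): "position" ([x, y, z] in m, in the coordinates of the camera as it stood for that picture, good to about 4 mm: the middle of the surface that is visible of it).
- manip.silhouettes(picture, label): "pixels" (420x560 bool, what is visible of it).
- manip.tip_of(picture, label): "position" ([x, y, z] in m, in the coordinates of the camera as it stood for that picture, good to about 4 mm: a listed point, or the origin of a listed thing).
The state is a dict: "clock": time; "joint_pos": joint angles; "joint_velocities": joint speeds; "tau": joint torques, N m; "position": TCP position; "ee_rot": TCP orientation; "ft_force": force on the tool from outside, world axes, zero at the start; "torque": the same for the moment, N m; "grip_width": opening from 0.0 (shut) to 1.0 (fully open); "grasp_force": force on a finger pad.
Only numpy, scipy, OpenCV 4.12 (cv2) and the standard library are available. Lean on these libraries where they do the work, as an engineer would, in place of code of your own. Each camera call takes 0.05 s, during which the arm holds its last target. There are 200 camera calls.

## Working session

There is one attempt and no reset: what is moved stays moved. The work goes in short steps, Python scripts to look and compute and a tool call to move; the robot and the scene stay as the last step left them, time stands still between calls to the robot, and variables do not carry over. Pictures are saved under pics/ and viewed, at most 10 in all, crops included, and the job is handed in when it is done.

Besides the shell and the picture viewer there is one more tool, called after "Request:" as name(argument=value, ...) on one line, values as JSON. move_arm: Moves the arm, as the interface text tells. Its arguments: {"type":"object","properties":{"plan":{"type":"array","items":{"type":"number"}},"squeeze":{"type":"number"}},"required":["plan"]}

```bash
mkdir -p pics
cat > h.py <<'E'
import numpy as np, cv2
from scipy.spatial.transform import Rotation as R
from workcell import manip
def save(p,n): cv2.imwrite('pics/'+n,p['color'][:,:,::-1])
def w(p,c): return (np.array(p['cam_to_world'])@np.r_[c,1])[:3]
def ray(p,uv,z):
    K=np.array([[p['fx'],0,p['cx']],[0,p['fy'],p['cy']],[0,0,1]])
    n=cv2.undistortPoints(np.array(uv,float).reshape(-1,1,2),K,np.array(p['dist']))[:,0]
    T=np.array(p['cam_to_world']); d=np.c_[n,np.ones(len(n))]@T[:3,:3].T
    return T[:3,3]+d*((z-T[2,3])/d[:,2])[:,None]
E
python3 - <<'E'
from h import *
o=manip.get_obs(); print(o)
for n in('top','side'):
    p=manip.camera(n); save(p,n+'0.png'); print(n,np.round(p['cam_to_world'],3).tolist(),p['fx'])
    for l in('station','bay_mouth','scanner_window','battery_pack','canister','canister_code','drive'):
        print(l,[(round(d['conf'],2),np.round(w(p,d['position']),3).tolist()) for d in manip.tip_of(p,l)])
E
```

```text
{'clock': 0.0, 'joint_pos': array([-1.32962145,  0.33285823, -0.06470379,  1.46097414,  0.02161523,
        1.34988383, -0.0885171 ]), 'joint_velocities': array([-0.00070296, -0.00103952,  0.0001183 ,  0.001283  ,  0.0005119 ,
       -0.00137333, -0.00096728]), 'tau': array([-3.86636975e-04, -6.25440431e+01,  4.87019552e-02, -3.91609883e+01,
        1.61437044e-02,  1.00828646e-02,  1.94911257e-05]), 'position': array([0.16291325, 0.60325167, 0.40390861]), 'ee_rot': array([ 1.31499685e-01,  9.91315955e-01, -7.11707922e-04, -5.36184519e-05]), 'ft_force': array([ 0.30138677,  0.15862009, -0.12085956]), 'torque': array([ 0.01133783, -0.0392874 ,  0.01483229]), 'grasp_force': 0.0, 'grip_width': 1.0019836040352408}
top [[0.018, -0.996, 0.09, 0.436], [-0.999, -0.021, -0.039, -0.386], [0.041, -0.09, -0.995, 0.921], [0.0, 0.0, 0.0, 1.0]] 391.67275343119377
station [(0.94, [0.573, -0.207, 0.002])]
bay_mouth [(0.71, [0.605, -0.327, 0.001])]
scanner_window [(0.56, [0.646, -0.2, 0.045])]
battery_pack [(0.9, [0.418, -0.386, -0.006]), (0.68, [0.581, -0.484, -0.002])]
canister [(0.93, [0.462, -0.194, -0.003]), (0.92, [0.357, -0.215, -0.004])]
canister_code [(0.75, [0.448, -0.174, 0.032]), (0.58, [0.337, -0.233, 0.034])]
drive []
side [[-0.997, -0.034, 0.074, 0.446], [-0.081, 0.442, -0.893, 0.586], [-0.002, -0.896, -0.444, 0.536], [0.0, 0.0, 0.0, 1.0]] 543.3628896792419
station [(0.49, [0.482, -0.626, -0.002])]
bay_mouth [(0.62, [0.606, -0.324, 0.004])]
scanner_window [(0.66, [0.641, -0.201, 0.05])]
battery_pack [(0.63, [0.411, -0.391, 0.005]), (0.62, [0.581, -0.479, 0.003])]
canister []
canister_code [(0.83, [0.342, -0.231, 0.032])]
drive [(0.96, [0.485, -0.628, -0.0]), (0.56, [0.638, -0.202, 0.048])]
```

View pics/top0.png

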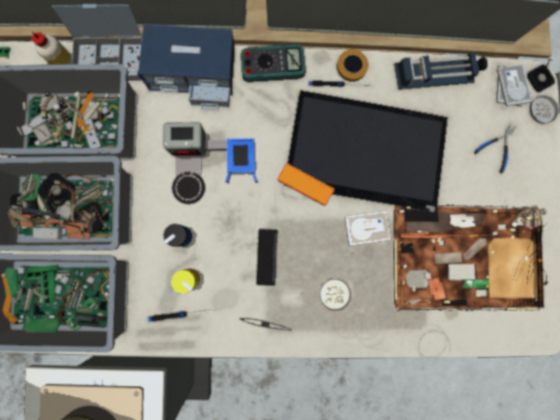

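View pics/side0.png

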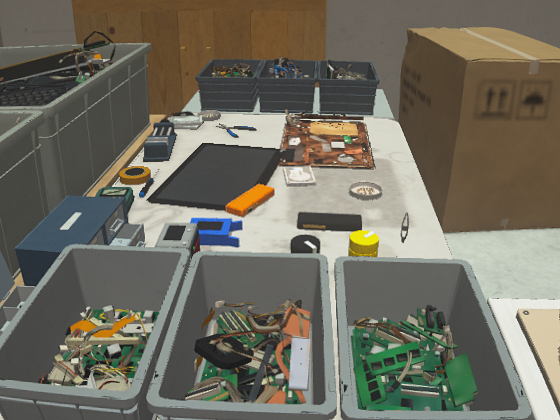

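Candidates in the top view: the black pack is at (267,257). Its look-alikes are the orange pack at (306,183), the black tray at (421,213) and the large black panel at (367,150). The black-lidded canister is at (177,236), with a yellow look-alike at (184,282). The station has its pad at (188,187), scanner at (184,138) and bay at (241,157); the drive is at (368,229). I choose the black pack and the black-lidded canister, and will check both in a crop.

Run:
```python
from h import *
p=manip.camera('top'); im=p['color'][:,:,::-1][115:295,150:290]
cv2.imwrite('pics/c1.png',cv2.resize(im,None,fx=3.3,fy=3.3,interpolation=cv2.INTER_CUBIC))
for l in('station','battery_pack','canister'):
    for d in manip.silhouettes(p,l):
        m=d['pixels'].astype(np.uint8); ys,xs=np.nonzero(m); print(l,round(d['conf'],2),xs.mean(),ys.mean(),m.sum())
        if l=='battery_pack':
            c=np.c_[xs,ys].astype(float); W=ray(p,c,0.019)[:,:2]; b=cv2.minAreaRect(W.astype(np.float32)); print(b)
```

```text
station 0.94 202.30982688391038 157.62856415478615 3928
battery_pack 0.97 305.54358974358973 184.1008547008547 1170
((0.5842324495315552, -0.4793715178966522), (0.13257655501365662, 0.05042209476232529), 63.207183837890625)
battery_pack 0.79 266.3959218351742 256.4808836023789 1177
((0.41496169567108154, -0.39135921001434326), (0.1299317628145218, 0.048167210072278976), 1.056758165359497)
canister 0.86 184.77758318739055 280.2521891418564 571
canister 0.67 177.10727272727271 235.22545454545454 550
```

View pics/c1.png

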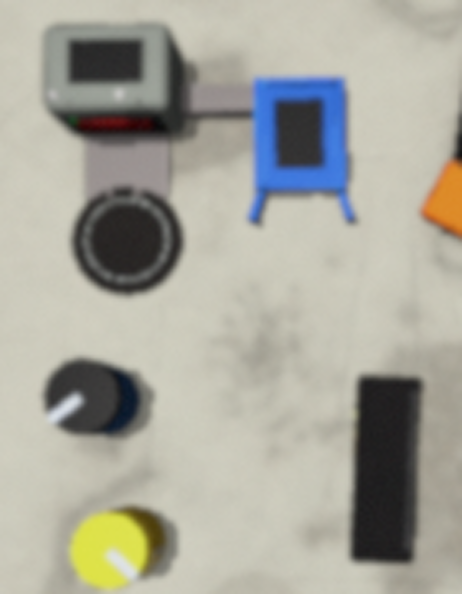

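The crop confirms the black pack at crop (387,470), and the blue canister with its black lid at (83,397), strip pointing down-left to about (50,420). The pad is at (128,241) and the bay mouth edge at about (257..346,190).

Run:
```python
from h import *
p=manip.camera('top')
f=lambda c,z: ray(p,np.array(c)/3.3+[150-.35,115-.35],z)[:,:2].round(4)
print('pad',f([(128,241)],.003)); print('roof',f([(256,80),(344,80),(347,190),(258,190)],.026))
print('guide tips',f([(254,221),(350,221)],.02))
print('scanner top front',f([(62,123),(165,123),(47,35),(168,27)],.08))
print('lid,strip end',f([(82,397),(50,420)],.078)); print('pack',f([(361,378),(421,380),(412,561),(352,558)],.019))
# pixel refinement: blue mask in world (roof)
im=p['color'].astype(int); m=(im[...,2]>170)&(im[...,0]<110); m[:, :220]=0;m[:,270:]=0;m[:130]=0;m[173:]=0
ys,xs=np.nonzero(m); print('bay',cv2.minAreaRect(ray(p,np.c_[xs,ys],.026)[:,:2].astype(np.float32)))
m=im.sum(2)<200; q=m.astype(np.uint8); q[:225]=0;q[290:]=0;q[:,:250]=0;q[:,285:]=0
ys,xs=np.nonzero(q); print('dark pack',cv2.minAreaRect(ray(p,np.c_[xs,ys],.019)[:,:2].astype(np.float32)))
q=m.astype(np.uint8); q[:170]=0;q[206:]=0;q[:,:168]=0;q[:,210:]=0
c=max(cv2.findContours(q,0,2)[0],key=len)[:,0]; print('pad circ',cv2.minEnclosingCircle(ray(p,c,.003)[:,:2].astype(np.float32)))
```

```text
pad [[ 0.5718 -0.2045]]
roof [[ 0.6852 -0.2942]
 [ 0.6869 -0.3562]
 [ 0.608  -0.3603]
 [ 0.6065 -0.2981]]
guide tips [[ 0.5855 -0.2954]
 [ 0.5871 -0.3627]]
scanner top front [[ 0.638  -0.1731]
 [ 0.6396 -0.2408]
 [ 0.6973 -0.1603]
 [ 0.7048 -0.2402]]
lid,strip end [[ 0.4582 -0.1936]
 [ 0.4429 -0.1736]]
pack [[ 0.4768 -0.373 ]
 [ 0.4763 -0.4148]
 [ 0.3511 -0.4109]
 [ 0.3526 -0.3695]]
bay ((0.6467167735099792, -0.32612401247024536), (0.07813239842653275, 0.062716543674469), 1.5567972660064697)
dark pack ((0.41409730911254883, -0.39106690883636475), (0.03991026058793068, 0.12400978058576584), 88.7276840209961)
pad circ ((0.5721960067749023, -0.2036159336566925), 0.036642979830503464)
```

```bash
cat >> h.py <<'E'
def rows(targets,g,o=None):
    "targets: (x,y,z of TCP, world angle in deg of tool y), tool down -> rows to type in"
    o=o or manip.get_obs(); R0=R.from_quat(o['ee_rot']); P=[]
    for x,y,z,a in targets:
        a=np.radians(a); ty=np.array([np.cos(a),np.sin(a),0]); tz=np.array([0,0,-1.])
        Rt=R.from_matrix(np.c_[np.cross(ty,tz),ty,tz])
        P+=[*np.round((R0.inv()*Rt).as_rotvec(),3),*np.round(R0.inv().apply(np.array([x,y,z])-o['position']),4),g]
    print([float(v) for v in P])
def yaw(): 
    o=manip.get_obs(); y=R.from_quat(o['ee_rot']).as_matrix()[:,1]; return np.degrees(np.arctan2(y[1],y[0]))
E
python3 - <<'E'
from h import *
A=np.linspace(75,-47,24)[1:]; Y=np.linspace(74.9,-91.4,24)[1:]; r=np.linspace(.625,.54,24)[1:]
T=[(r[i]*np.cos(np.radians(A[i])),r[i]*np.sin(np.radians(A[i])),.42,Y[i]) for i in range(23)]
rows(T[:12],.085)
E
```

```text
[0.0, -0.0, 0.126, -0.0562, -0.0062, -0.0152, 0.085, 0.0, -0.0, 0.252, -0.1125, -0.0177, -0.0152, 0.085, 0.0, -0.0, 0.378, -0.1672, -0.0343, -0.0152, 0.085, 0.0, -0.0, 0.505, -0.2197, -0.0557, -0.0152, 0.085, 0.0, -0.0, 0.631, -0.2698, -0.0818, -0.0153, 0.085, 0.0, -0.0, 0.757, -0.3169, -0.1122, -0.0153, 0.085, 0.0, -0.0, 0.883, -0.3607, -0.1466, -0.0153, 0.085, 0.0, -0.0, 1.009, -0.4009, -0.1847, -0.0153, 0.085, 0.0, -0.0, 1.135, -0.4372, -0.2262, -0.0153, 0.085, 0.0, -0.0, 1.262, -0.4692, -0.2705, -0.0153, 0.085, 0.0, -0.0, 1.388, -0.4968, -0.3174, -0.0153, 0.085, 0.0, -0.0, 1.514, -0.5198, -0.3662, -0.0153, 0.085]
```

Request:
move_arm(plan=[0, 0, 0.126, -0.056, -0.006, -0.015, 0.085, 0, 0, 0.252, -0.112, -0.018, -0.015, 0.085, 0, 0, 0.378, -0.167, -0.034, -0.015, 0.085, 0, 0, 0.505, -0.22, -0.056, -0.015, 0.085, 0, 0, 0.631, -0.27, -0.082, -0.015, 0.085, 0, 0, 0.757, -0.317, -0.112, -0.015, 0.085, 0, 0, 0.883, -0.361, -0.147, -0.015, 0.085, 0, 0, 1.009, -0.401, -0.185, -0.015, 0.085, 0, 0, 1.135, -0.437, -0.226, -0.015, 0.085, 0, 0, 1.262, -0.469, -0.27, -0.015, 0.085, 0, 0, 1.388, -0.497, -0.317, -0.015, 0.085, 0, 0, 1.514, -0.52, -0.366, -0.015, 0.085], squeeze=30)

```text
clock: 2.55
position: [0.5699, 0.1127, 0.4198]
ee_rot: [0.778, 0.629, 0.0, 0.0]
ft_force: [0.3, -1.2, 0.2]
grip_width: 0.994
grasp_force: 0.0
```

Run:
```python
from h import *
print(yaw(),manip.get_obs()['position'],manip.get_obs()['joint_pos'].round(2))
A=np.linspace(75,-47,24)[1:]; Y=np.linspace(74.9,-91.4,24)[1:]; r=np.linspace(.625,.54,24)[1:]
T=[(r[i]*np.cos(np.radians(A[i])),r[i]*np.sin(np.radians(A[i])),.42,Y[i]) for i in range(12,22)]
T+=[(.366,-.390,.38,-91.4),(.366,-.390,.33,-91.4)]
rows(T,.085)
```

```text
-12.099422788026699 [0.56986783 0.1127     0.41978989] [-0.68  0.23  0.48  1.58 -0.11  1.35 -0.39]
[0.0, -0.0, 0.122, -0.05, 0.0147, -0.0002, 0.085, 0.0, -0.0, 0.248, -0.1023, 0.0253, -0.0002, 0.085, 0.0, -0.0, 0.374, -0.155, 0.0311, -0.0002, 0.085, 0.0, -0.0, 0.501, -0.2076, 0.0319, -0.0002, 0.085, 0.0, -0.0, 0.627, -0.2598, 0.0278, -0.0003, 0.085, 0.0, -0.0, 0.753, -0.311, 0.0189, -0.0003, 0.085, 0.0, -0.0, 0.879, -0.3609, 0.0055, -0.0003, 0.085, 0.0, -0.0, 1.005, -0.4089, -0.0125, -0.0003, 0.085, 0.0, -0.0, 1.132, -0.4548, -0.0347, -0.0003, 0.085, 0.0, -0.0, 1.258, -0.4982, -0.0608, -0.0003, 0.085, 0.0, -0.0, 1.384, -0.5343, -0.094, 0.0396, 0.085, 0.0, -0.0, 1.384, -0.5343, -0.094, 0.0896, 0.085]
```

Request:
move_arm(plan=[0, 0, 0.122, -0.05, 0.015, 0, 0.085, 0, 0, 0.248, -0.102, 0.025, 0, 0.085, 0, 0, 0.374, -0.155, 0.031, 0, 0.085, 0, 0, 0.5, -0.208, 0.032, 0, 0.085, 0, 0, 0.627, -0.26, 0.028, 0, 0.085, 0, 0, 0.753, -0.311, 0.019, 0, 0.085, 0, 0, 0.879, -0.361, 0.006, 0, 0.085, 0, 0, 1.005, -0.409, -0.012, 0, 0.085, 0, 0, 1.132, -0.455, -0.035, 0, 0.085, 0, 0, 1.258, -0.498, -0.061, 0, 0.085, 0, 0, 1.384, -0.534, -0.094, 0.04, 0.085, 0, 0, 1.384, -0.534, -0.094, 0.09, 0.085])

```text
clock: 4.05
position: [0.3646, -0.3916, 0.33]
ee_rot: [1.0, -0.014, 0.002, 0.001]
ft_force: [2.9, 1.5, 0.3]
grip_width: 0.995
grasp_force: 0.0
```

Run:
```python
from h import *
print(yaw(),manip.get_obs()['position'],manip.get_obs()['joint_pos'].round(2))
rows([(.366,-.390,.28,-91.4),(.366,-.390,.23,-91.4),(.366,-.390,.20,-91.4),(.366,-.390,.182,-91.4)],.085)
p=manip.camera('top'); save(p,'t2.png')
```

```text
-91.60133136552953 [ 0.36458117 -0.39160284  0.33000116] [-0.09  0.27  0.96  1.84 -0.24  1.16 -0.65]
[0.002, -0.003, -0.004, 0.0012, -0.0017, 0.05, 0.085, 0.002, -0.003, -0.004, 0.0011, -0.0018, 0.1, 0.085, 0.002, -0.003, -0.004, 0.001, -0.0019, 0.13, 0.085, 0.002, -0.003, -0.004, 0.0009, -0.0019, 0.148, 0.085]
```

Request:
move_arm(plan=[0, 0, 0, 0, 0, 0.05, 0.085, 0, 0, 0, 0, 0, 0.1, 0.085, 0, 0, 0, 0, 0, 0.14, 0.085, 0, 0, 0, 0, 0, 0.156, 0.085, 0, 0, 0, 0, 0, 0.156, 0.07, 0, 0, 0, 0, 0, 0.156, 0.05, 0, 0, 0, 0, 0, 0.156, 0.03, 0, 0, 0, 0, 0, 0.156, 0.03, 0, 0, 0, 0, 0, 0.156, 0.03, 0, 0, 0, 0, 0, 0.156, 0.03], squeeze=30)

```text
clock: 5.35
position: [0.3685, -0.3893, 0.1754]
ee_rot: [1.0, -0.01, 0.001, 0.001]
ft_force: [-0.7, 0.9, 5.6]
grip_width: 0.523
grasp_force: 30.3
```

Run:
```python
from h import *
p=manip.camera('top'); save(p,'t3.png')
im=p['color'][:,:,::-1][115:315,150:330]
cv2.imwrite('pics/c3.png',cv2.resize(im,None,fx=3,fy=3,interpolation=cv2.INTER_CUBIC))
o=manip.get_obs(); print(o['position'],yaw(),o['grip_width']*.085)
```

```text
[ 0.36843772 -0.38928036  0.17540996] -91.13472990809088 0.044337602592410305
```

View pics/c3.png

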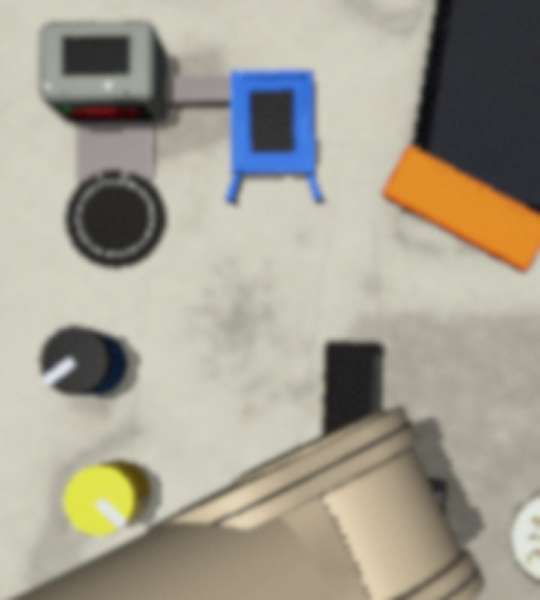

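The pack is gripped, its front edge at crop (328–383,343). I'll regrip 12 mm further back so the fingers stay clear of the guides.

Request:
move_arm(plan=[0, 0, 0, 0, 0, 0, 0.06, 0, 0, 0, 0, 0, -0.001, 0.06, 0, 0, 0, -0.006, 0, -0.001, 0.06, 0, 0, 0, -0.012, 0, -0.001, 0.06, 0, 0, 0, -0.012, 0, -0.001, 0.06, 0, 0, 0, -0.012, 0, -0.001, 0.03, 0, 0, 0, -0.012, 0, -0.001, 0.03, 0, 0, 0, -0.012, 0, -0.001, 0.03, 0, 0, 0, -0.012, 0, -0.001, 0.03], squeeze=30)

```text
clock: 6.52
position: [0.3558, -0.3886, 0.1748]
ee_rot: [1.0, -0.01, -0.0, -0.0]
ft_force: [-2.2, 1.2, 5.2]
grip_width: 0.52
grasp_force: 30.9
```

Run:
```python
from h import *
o=manip.get_obs(); print(o['position'],yaw(),o['grip_width']*.085,o['ft_force'])
p=manip.camera('top'); im=p['color'].astype(int).sum(2)
print(im[222:240,262:274].mean(1).round())
print(ray(p,[(268.3,229.5),(268.3,230.5)],.019)[:,:2])
d=.057; z=.1755
H=np.array([.6175,-.3275]); u=np.array([np.cos(np.radians(1.8)),np.sin(np.radians(1.8))])
t=lambda s:(*(H-u*(d+s)),z,-88.2)
rows([(.40,-.37,z,-90),(.44,-.345,z,-88.5),t(.10),t(.09),t(.085)],.03)
```

```text
[ 0.35582883 -0.3886435   0.17483908] -91.15389213135322 0.04423868668764576 [-2.22615628  1.20791235  5.24482066]
[557. 552. 545. 540. 531. 493. 390. 245. 135. 104. 102. 101. 102. 102.
 100. 102.  99. 101.]
[[ 0.47655123 -0.39426793]
 [ 0.47424972 -0.39431482]]
[-0.0, 0.0, -0.02, 0.0438, -0.0195, -0.0007, 0.03, -0.0, 0.0, -0.046, 0.0833, -0.0453, -0.0007, 0.03, -0.0, 0.0, -0.051, 0.1036, -0.0583, -0.0007, 0.03, -0.0, 0.0, -0.051, 0.1136, -0.0588, -0.0007, 0.03, -0.0, 0.0, -0.051, 0.1186, -0.059, -0.0007, 0.03]
```

Request:
move_arm(plan=[0, 0, 0, 0, 0, -0.001, 0.03, 0, 0, -0.01, 0.022, -0.01, -0.001, 0.03, 0, 0, -0.02, 0.044, -0.02, -0.001, 0.03, 0, 0, -0.034, 0.064, -0.033, -0.001, 0.03, 0, 0, -0.046, 0.083, -0.045, -0.001, 0.03, 0, 0, -0.051, 0.1, -0.058, -0.001, 0.03, 0, 0, -0.051, 0.1, -0.058, -0.001, 0.03, 0, 0, -0.051, 0.1, -0.058, -0.001, 0.03])

```text
clock: 7.58
position: [0.4565, -0.3329, 0.1756]
ee_rot: [1.0, 0.015, -0.0, 0.0]
ft_force: [-0.4, 0.2, -1.5]
grip_width: 0.522
grasp_force: 30.9
```

Run:
```python
from h import *
o=manip.get_obs(); print(o['position'],yaw(),o['ft_force'])
p=manip.camera('top'); im=p['color'][:,:,::-1][125:215,200:300]
cv2.imwrite('pics/c4.png',cv2.resize(im,None,fx=6,fy=6,interpolation=cv2.INTER_CUBIC))
```

```text
[ 0.45647016 -0.33287296  0.17564062] -88.26717453802817 [-0.35920814  0.1672475  -1.54642221]
```

View pics/c4.png

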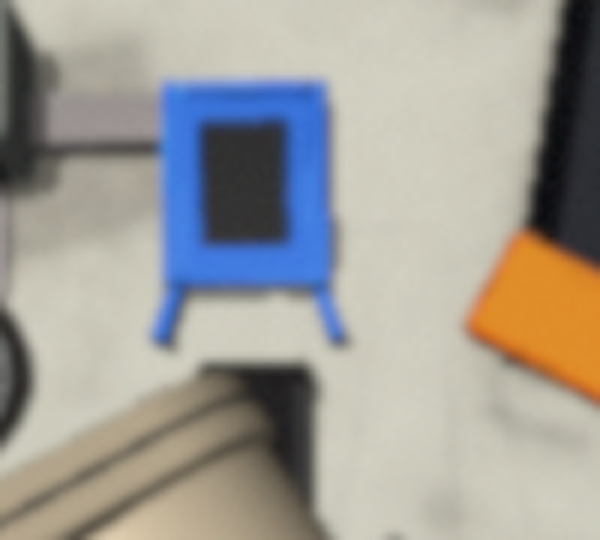

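The pack's front edge is at crop (198–312,365) and the mouth is centred at about 251. That is roughly 1.5 mm off, so I correct it while inserting.

Request:
move_arm(plan=[0, 0, 0, 0.008, -0.0015, 0, 0.03, 0, 0, 0, 0.02, -0.0015, 0, 0.03, 0, 0, 0, 0.032, -0.0015, 0, 0.03, 0, 0, 0, 0.044, -0.0015, 0, 0.03, 0, 0, 0, 0.056, -0.0015, 0, 0.03, 0, 0, 0, 0.068, -0.0015, 0, 0.03, 0, 0, 0, 0.08, -0.0015, 0, 0.03, 0, 0, 0, 0.09, -0.0015, 0, 0.03, 0, 0, 0, 0.096, -0.0015, 0, 0.03, 0, 0, 0, 0.1, -0.0015, 0, 0.03, 0, 0, 0, 0.1, -0.0015, 0, 0.03])

```text
clock: 9.0
position: [0.5569, -0.328, 0.1756]
ee_rot: [1.0, 0.015, -0.0, -0.0]
ft_force: [-0.2, 0.4, -1.6]
grip_width: 0.525
grasp_force: 30.9
```

Request:
move_arm(plan=[0, 0, 0, 0.003, 0, 0, 0.03, 0, 0, 0, 0.006, 0, 0, 0.03, 0, 0, 0, 0.008, 0, 0, 0.03, 0, 0, 0, 0.008, 0, 0, 0.03])

```text
clock: 9.5
position: [0.5609, -0.3288, 0.175]
ee_rot: [1.0, 0.014, -0.005, -0.001]
ft_force: [-22.6, 4.7, 11.0]
grip_width: 0.523
grasp_force: 32.3
```

Request:
move_arm(plan=[0, 0, 0, -0.003, 0, 0, 0.03, 0, 0, 0, -0.003, 0, 0, 0.07, 0, 0, 0, -0.003, 0, 0, 0.085, 0, 0, 0, -0.003, 0, 0, 0.085, 0, 0, 0, -0.003, 0, -0.04, 0.085, 0, 0, 0, -0.003, 0, -0.1, 0.085, 0, 0, 0, -0.06, 0, -0.12, 0.085, 0, 0, 0, -0.12, 0, -0.12, 0.085, 0, 0, 0, -0.12, 0, -0.12, 0.085])

```text
clock: 10.62
position: [0.4404, -0.3327, 0.2957]
ee_rot: [1.0, 0.013, -0.0, -0.001]
ft_force: [0.7, 0.7, 0.2]
grip_width: 0.997
grasp_force: 0.0
```

Run:
```python
from h import *
o=manip.get_obs(); print(o['position'],yaw(),o['joint_pos'].round(2))
p=manip.camera('top')
a=p['color'][:,:,::-1][125:215,200:280]; b=p['color'][:,:,::-1][200:290,150:230]
cv2.imwrite('pics/c5.png',cv2.resize(np.hstack([a,b]),None,fx=5,fy=5,interpolation=cv2.INTER_CUBIC))
for l in('canister','canister_code','battery_pack'):
    print(l,[(round(d['conf'],2),np.round(w(p,d['position']),3).tolist()) for d in manip.tip_of(p,l)])
n=12; s=np.linspace(0,1,n+1)[1:]; P=o['position']; y0=yaw(); e=np.array([.4585,-.1935,.295])
rows([(*(P+(e-P)*t),y0+(42-y0)*t) for t in s],.085)
```

```text
[ 0.44036963 -0.33267231  0.29567788] -88.55176464797906 [-0.18  0.36  0.9   1.83 -0.31  1.11 -0.72]
canister []
canister_code []
battery_pack [(0.73, [0.585, -0.485, -0.005]), (0.57, [0.621, -0.328, -0.001])]
[0.001, -0.001, -0.189, -0.0039, -0.0102, 0.0003, 0.085, 0.001, -0.001, -0.379, -0.002, -0.0217, 0.0003, 0.085, 0.001, -0.001, -0.568, -0.0001, -0.0333, 0.0004, 0.085, 0.001, -0.001, -0.757, 0.0018, -0.0448, 0.0004, 0.085, 0.001, -0.0, -0.946, 0.0037, -0.0563, 0.0005, 0.085, 0.001, -0.0, -1.136, 0.0055, -0.0679, 0.0005, 0.085, 0.001, -0.0, -1.325, 0.0074, -0.0794, 0.0006, 0.085, 0.001, -0.0, -1.514, 0.0093, -0.091, 0.0006, 0.085, 0.001, -0.0, -1.704, 0.0112, -0.1025, 0.0007, 0.085, 0.001, -0.0, -1.893, 0.0131, -0.1141, 0.0007, 0.085, 0.001, 0.0, -2.082, 0.015, -0.1256, 0.0008, 0.085, 0.001, 0.0, -2.272, 0.0168, -0.1371, 0.0008, 0.085]
```

View pics/c5.png

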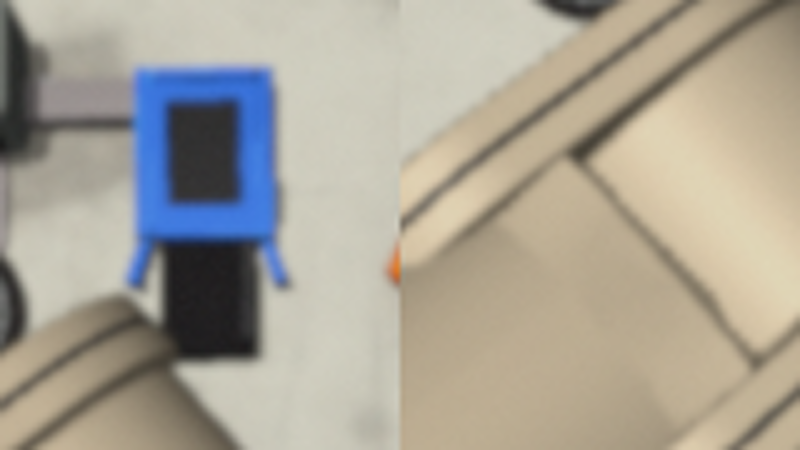

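The pack is home: it sticks out from crop row 240 to 357, about 55 mm. Next is the canister.

Request:
move_arm(plan=[0, 0, -0.18, -0.004, -0.01, 0, 0.085, 0, 0, -0.36, -0.002, -0.022, 0, 0.085, 0, 0, -0.54, 0, -0.033, 0, 0.085, 0, 0, -0.72, 0.002, -0.045, 0, 0.085, 0, 0, -0.9, 0.004, -0.056, 0, 0.085, 0, 0, -1.08, 0.006, -0.068, 0, 0.085, 0, 0, -1.26, 0.007, -0.079, 0, 0.085, 0, 0, -1.44, 0.009, -0.091, 0, 0.085, 0, 0, -1.62, 0.011, -0.102, 0, 0.085, 0, 0, -1.8, 0.013, -0.114, 0, 0.085, 0, 0, -1.98, 0.015, -0.126, 0, 0.085, 0, 0, -2.16, 0.017, -0.137, 0, 0.085])

```text
clock: 12.32
position: [0.4588, -0.1933, 0.2956]
ee_rot: [0.455, 0.891, -0.0, 0.0]
ft_force: [0.2, -0.2, -0.4]
grip_width: 0.995
grasp_force: 0.0
```

Run:
```python
from h import *
o=manip.get_obs(); print(o['position'],yaw(),o['joint_pos'].round(2))
p=manip.camera('top'); save(p,'t6.png')
for l in('canister','canister_code'):
    print(l,[(round(d['conf'],2),np.round(w(p,d['position']),3).tolist()) for d in manip.tip_of(p,l)])
p=manip.camera('side')
for l in('canister','canister_code'):
    print(l,[(round(d['conf'],2),np.round(w(p,d['position']),3).tolist()) for d in manip.tip_of(p,l)])
rows([(.459,-.1937,z,42) for z in (.295,.25,.205)],.085)
```

```text
[ 0.45880426 -0.19327351  0.29563676] 35.92288691778584 [-0.17  0.15  0.52  1.95 -0.08  1.06  1.01]
canister [(0.6, [0.359, -0.218, -0.002]), (0.55, [0.461, -0.192, -0.005]), (0.24, [0.646, -0.2, 0.043])]
canister_code [(0.82, [0.334, -0.229, 0.037]), (0.68, [0.446, -0.175, 0.034])]
canister []
canister_code [(0.7, [0.344, -0.23, 0.032])]
[-0.0, 0.0, -0.117, 0.0, 0.0014, 0.0006, 0.085, -0.0, 0.0, -0.117, 0.0, 0.0014, 0.0456, 0.085, -0.0, 0.0, -0.117, 0.0, 0.0014, 0.0906, 0.085]
```

Request:
move_arm(plan=[0, 0, 0, 0, 0.001, 0.03, 0.085, 0, 0, 0, 0, 0.001, 0.06, 0.085, 0, 0, 0, 0, 0.001, 0.085, 0.085, 0, 0, 0, 0, 0.001, 0.095, 0.085, 0, 0, 0, 0, 0.001, 0.095, 0.07, 0, 0, 0, 0, 0.001, 0.095, 0.058, 0, 0, 0, 0, 0.001, 0.095, 0.05, 0, 0, 0, 0, 0.001, 0.095, 0.04, 0, 0, 0, 0, 0.001, 0.095, 0.04, 0, 0, 0, 0, 0.001, 0.095, 0.04], squeeze=30)

```text
clock: 13.88
position: [0.4591, -0.1935, 0.2018]
ee_rot: [0.458, 0.889, 0.001, 0.001]
ft_force: [0.3, 0.9, 5.4]
grip_width: 0.578
grasp_force: 30.3
```

Run:
```python
from h import *
o=manip.get_obs(); P=o['position']; y0=yaw(); e=np.array([.572,-.204,.227]); P=P+[0,0,.025]; print(y0)
rows([(*P,y0)]*1+[(*(P+(e-P)*t/13),y0-125*t/13) for t in range(1,11)],.04)
```

```text
35.523735419078406
[0.002, 0.001, -0.0, -0.0, 0.0, -0.025, 0.04, 0.002, 0.001, 0.168, -0.0057, 0.0066, -0.025, 0.04, 0.002, 0.001, 0.336, -0.0114, 0.0132, -0.025, 0.04, 0.002, 0.001, 0.503, -0.0171, 0.0198, -0.025, 0.04, 0.002, 0.001, 0.671, -0.0228, 0.0264, -0.025, 0.04, 0.002, 0.0, 0.839, -0.0286, 0.033, -0.025, 0.04, 0.002, 0.0, 1.007, -0.0343, 0.0396, -0.025, 0.04, 0.002, 0.0, 1.175, -0.04, 0.0462, -0.025, 0.04, 0.002, -0.0, 1.343, -0.0457, 0.0528, -0.025, 0.04, 0.002, -0.0, 1.51, -0.0514, 0.0594, -0.025, 0.04, 0.002, -0.001, 1.678, -0.0571, 0.066, -0.025, 0.04]
```

Request:
move_arm(plan=[0, 0, 0, 0, 0, -0.012, 0.04, 0, 0, 0, 0, 0, -0.025, 0.04, 0, 0, 0.168, -0.006, 0.007, -0.025, 0.04, 0, 0, 0.336, -0.011, 0.013, -0.025, 0.04, 0, 0, 0.503, -0.017, 0.02, -0.025, 0.04, 0, 0, 0.671, -0.023, 0.026, -0.025, 0.04, 0, 0, 0.839, -0.029, 0.033, -0.025, 0.04, 0, 0, 1.007, -0.034, 0.04, -0.025, 0.04, 0, 0, 1.175, -0.04, 0.046, -0.025, 0.04, 0, 0, 1.343, -0.046, 0.053, -0.025, 0.04, 0, 0, 1.51, -0.051, 0.059, -0.025, 0.04, 0, 0, 1.678, -0.057, 0.066, -0.025, 0.04])

```text
clock: 15.38
position: [0.5457, -0.2013, 0.2266]
ee_rot: [0.968, 0.251, 0.0, -0.0]
ft_force: [0.8, -1.0, -1.3]
grip_width: 0.579
grasp_force: 31.5
```

Run:
```python
from h import *
o=manip.get_obs(); P=o['position']; y0=yaw(); e=np.array([.572,-.204,P[2]]); print(P,y0,o['grip_width'],o['joint_pos'].round(2))
rows([(*(P+(e-P)*t/3),y0+(-89.5-y0)*t/3) for t in range(1,4)],.04)
```

```text
[ 0.5456653  -0.20133167  0.22658457] -60.92323216545277 0.5789094541068479 [-0.35  0.51  0.79  1.8  -0.42  1.01 -0.46]
[-0.0, -0.001, 0.166, 0.0072, 0.005, 0.0, 0.04, -0.0, -0.001, 0.333, 0.0145, 0.0101, 0.0, 0.04, -0.0, -0.001, 0.499, 0.0217, 0.0151, 0.0, 0.04]
```

Request:
move_arm(plan=[0, 0, 0.166, 0.007, 0.005, 0, 0.04, 0, 0, 0.333, 0.015, 0.01, 0, 0.04, 0, 0, 0.499, 0.022, 0.015, 0, 0.04, 0, 0, 0.499, 0.022, 0.015, 0, 0.04, 0, 0, 0.499, 0.022, 0.015, 0.008, 0.04, 0, 0, 0.499, 0.022, 0.015, 0.015, 0.04, 0, 0, 0.499, 0.022, 0.015, 0.019, 0.04, 0, 0, 0.499, 0.022, 0.015, 0.021, 0.04, 0, 0, 0.499, 0.022, 0.015, 0.021, 0.04])

```text
clock: 16.5
position: [0.5717, -0.2039, 0.2049]
ee_rot: [1.0, 0.007, -0.0, -0.0]
ft_force: [-2.5, 1.0, 2.5]
grip_width: 0.578
grasp_force: 31.7
```

Request:
move_arm(plan=[0, 0, 0, 0, 0, 0.001, 0.04, 0, 0, 0, 0, 0, 0.001, 0.052, 0, 0, 0, 0, 0, 0.001, 0.06, 0, 0, 0, 0, 0, 0.001, 0.075, 0, 0, 0, 0, 0, 0.001, 0.085, 0, 0, 0, 0, 0, 0.001, 0.085, 0, 0, 0, 0, 0, -0.03, 0.085, 0, 0, 0, 0, 0, -0.07, 0.085, 0, 0, 0, 0, 0, -0.12, 0.085, 0, 0, 0, -0.06, 0, -0.13, 0.085, 0, 0, 0, -0.12, 0, -0.13, 0.085, 0, 0, 0, -0.16, 0, -0.13, 0.085])

```text
clock: 18.0
position: [0.4128, -0.2065, 0.3342]
ee_rot: [1.0, 0.006, -0.001, -0.0]
ft_force: [-0.5, 0.1, 2.2]
grip_width: 0.995
grasp_force: 0.0
```

Run:
```python
from h import *
p=manip.camera('top'); im=p['color'][:,:,::-1][110:240,150:290]
cv2.imwrite('pics/c7.png',cv2.resize(im,None,fx=5,fy=4.6,interpolation=cv2.INTER_CUBIC)[:598])
for l in('station','scanner_window','canister','canister_code','battery_pack'):
    print(l,[(round(d['conf'],2),np.round(w(p,d['position']),3).tolist()) for d in manip.tip_of(p,l)])
print(manip.get_obs()['position'])
```

```text
station [(0.6, [0.575, -0.207, 0.0])]
scanner_window [(0.61, [0.645, -0.198, 0.045]), (0.29, [0.485, -0.627, -0.002])]
canister [(0.82, [0.358, -0.215, -0.003]), (0.75, [0.577, -0.205, 0.0])]
canister_code [(0.89, [0.336, -0.226, 0.035]), (0.58, [0.605, -0.205, 0.036])]
battery_pack [(0.82, [0.585, -0.484, -0.002]), (0.58, [0.619, -0.327, -0.004]), (0.24, [0.604, -0.204, 0.033])]
[ 0.41574958 -0.20544358  0.33570614]
```

View pics/c7.png

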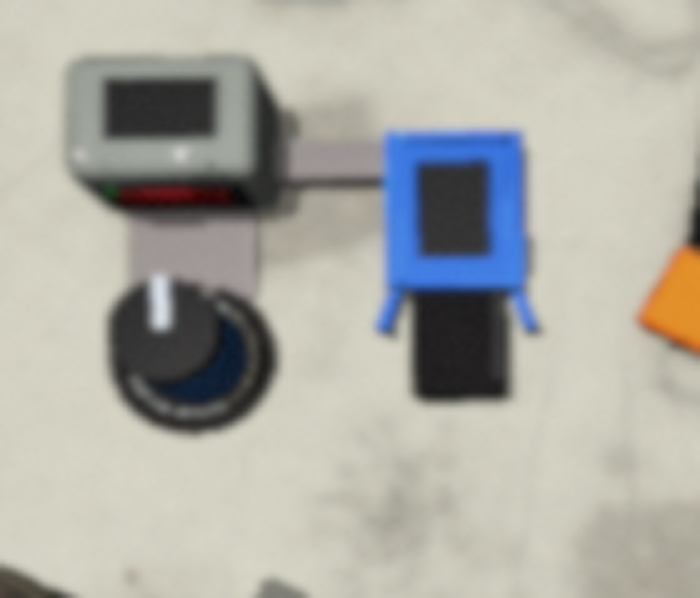

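The canister stands on the pad with its lid centre at about crop (166,330) and the strip end at (157,275). I'll work out the offset and angle.

Run:
```python
from h import *
p=manip.camera('top')
g=lambda c,z: ray(p,np.array(c)/[5,4.6]+[149.6,109.6],z)[:,:2]
pad=g([(192,351)],.003)[0]; L=g([(166,331)],.078)[0]
a,b=g([(157,276),(161.5,328)],.078); m=g([(386,291),(526,291)],.026)
r=g([(386,133),(522,133)],.026)
d=a-b;e=a-L; print('pad',pad,'lid',L,'off',L-pad,'strip',np.degrees(np.arctan2(d[1],d[0])),np.degrees(np.arctan2(e[1],e[0])))
s=(r-m).mean(0); print('bay yaw',np.degrees(np.arctan2(s[1],s[0])))
```

```text
pad [ 0.57602175 -0.20334706] lid [ 0.57386275 -0.20665476] off [-0.00215901 -0.00330771] strip 6.915834514809189 10.836723534839512
bay yaw 2.2760953290829264
```

Run:
```python
from h import *
p=manip.camera('top'); im=p['color'].astype(np.float32)
u=cv2.resize(im[160:200,165:205],None,fx=8,fy=8,interpolation=cv2.INTER_CUBIC)
W=lambda c,z: ray(p,(np.array(c,float)+.5)/8-.5+[165,160],z)[:,:2]
s=u.sum(2); yy,xx=np.mgrid[:320,:320]
# strip: bluish white against the dark lid
m=((s>430)&(u[...,2]>u[...,0]+8)).astype(np.uint8); n,l,st,ce=cv2.connectedComponentsWithStats(m)
for k in np.argsort(-st[1:,4])[:2]+1:
    ys,xs=np.nonzero(l==k); q=W(np.c_[xs,ys],.078).astype(np.float32)
    v=cv2.fitLine(q,cv2.DIST_L2,0,.001,.001).ravel(); print(st[k],q.mean(0),np.degrees(np.arctan2(v[1],v[0])),cv2.minAreaRect(q))
# lid: neutral grey-dark, left/bottom arc; try circle fits of radius 25 mm by maximising edge contrast
g=s; cs=np.linspace(0,2*np.pi,120)
best=[]
T=np.linalg.inv(p['cam_to_world']); K=np.array([[p['fx'],0,p['cx']],[0,p['fy'],p['cy']],[0,0,1]])
S=np.abs(cv2.Sobel(cv2.GaussianBlur(s,(0,0),4),cv2.CV_32F,1,0))+np.abs(cv2.Sobel(cv2.GaussianBlur(s,(0,0),4),cv2.CV_32F,0,1))
S=np.minimum(S,np.percentile(S,80))
for X in np.arange(.566,.584,.001):
  for Y in np.arange(-.215,-.196,.001):
    c=np.c_[X+.025*np.cos(cs),Y+.025*np.sin(cs),np.full(120,.078)]
    px=cv2.projectPoints(c,cv2.Rodrigues(T[:3,:3])[0],T[:3,3],K,np.array(p['dist']))[0][:,0]
    i=np.clip(((px-[165,160]+.5)*8-.5).round().astype(int),0,319); best.append((S[i[:,1],i[:,0]].mean(),X,Y))
best.sort(); print(np.round(best[-6:],4).tolist())
```

```text
[ 119   84   35   87 2465] [ 0.5874528  -0.20355755] 4.651645 ((0.5872803926467896, -0.203596830368042), (0.023610305041074753, 0.008691886439919472), 5.595688819885254)
[[63.9611, 0.575, -0.205], [64.2316, 0.574, -0.203], [64.5852, 0.574, -0.204], [65.0889, 0.576, -0.204], [65.2941, 0.575, -0.203], [66.1916, 0.575, -0.204]]
```

```bash
python3 -c "
from workcell import manip
print(manip.hand_in())"
```

```text
the job is handed in; nothing more can be done
None
```

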